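# Set up the folding bread-slicing guide

### The job

Set up the folding bread-slicing guide on the bench: first raise both hinged side walls until they stand fully upright, then turn the black knob until the pointer is in line with the middle of the red slice mark. Move the slice stop only by its knob, let go of everything, and leave the jar, cup and scraper where they are.

Things in the scene. Friction and masses are not known exactly. Their poses are not given: they have to be found in the camera images.
- guide: Wooden bread-slicing guide fixed to the bench, 300 mm long. Origin under it on the bench, z up; all offsets (mm) are in this frame. Box part: x -20 to 160, 112 wide, top z 30, a hinged wall on each long side. Deck: x -140 to -20, 160 wide, top z 30, with the knob on a pillar at x -90, y -50 and a white scale plate on the +y side. Place and yaw change each time.
- wall_left (a joint): Angle (rad) of the wooden wall on the guide's +y side: 0 = flat outwards (to +y), 1.571 = upright at its stop; starts at 0 to 0.35. Hinge line along the guide's x at y 62, z 30 mm. Wall x -18 to 158 mm, 8 mm thick, 87 mm from hinge to free edge; upright its top is 117 mm above the bench. Stiff hinge (0.15 N m, about 2.5 N at the bar): stays where left.
- wall_right (a joint): Same for the mirror-image wall on the guide's -y side: hinge line at y -62, z 30 mm; 0 = flat outwards (towards -y), 1.571 = upright. (A loaf tin 70 mm high stands beyond the guide's far end, 13 mm or more off.)
- wall_left_bar (a point): Middle of the round steel bar (14 mm diameter, 70 mm long along the guide's x, centred at x 70 mm) at the left wall's free edge, 80 mm from the hinge line; 30 mm above the bench when flat, free beneath. The window between bar and wall is 70 mm long, 43 mm wide: one finger passes through it, and the bar can roll between the fingers as the wall swings up.
- wall_right_bar (a point): Same point on the bar of the right wall.
- knob (a joint): Angle (rad) of the round black knob about its upright axis, growing counter-clockwise seen from above; range -0.1 to 5.2. Each rad moves pointer and slice stop 12 mm towards the guide's +x. It starts between 0.25 and 1.15. Turning friction 0.04 N m; stays where it is left.
- knob_grip (a point): Point on the knob's axis at the height to grip, 80 mm above the bench. The knob is 48 mm in diameter, 32 mm high (62 to 94 mm above the bench), with a white line on top.
- pointer_tip (a point): Tip of the black pointer (5 mm wide, pointing to the guide's +y) on the small aluminium carriage that slides along the guide's x at the edge of the white scale plate (tip at y 46 mm, z 41 mm). The carriage, its rod and the slice-stop plate between the walls move as one, driven by the knob.
- red_mark (a point): Point on the centre line of the red slice mark on the scale, a strip 6 mm wide along the guide's x and 22 mm long along y (point at y 48, z 35 mm). It is fixed, at another place each time, 14 to 39 mm to the guide's +x of the starting pointer. Pointer and mark are in line when they have the same x in the guide's frame.
- stop: The sliding part (carriage, pointer, rod, slice-stop plate); it must not be pushed by hand or gripper. Origin 46 mm to the guide's -y of the pointer tip, at bench height.
- flour_jar: Bystander: glass flour jar, 84 mm diameter, 150 mm high, near one of the deck's sides. Origin under its centre.
- blue_cup: Bystander: blue plastic measuring cup, 72 mm diameter, 65 mm high, near one of the deck's sides. Origin under its centre.
- scraper: Bystander: dough scraper lying flat, steel blade 140 mm wide with wooden grip, 20 mm high, left of the guide. Origin on the bench under the grip's blade-side edge.

How it is judged:
By the outcome, as a careful person would: the job done as asked, in the order asked, and still so for the second after the job is handed in, with the robot touching nothing.
It also fails if it takes over 72 s, if anything falls off the work surface, if the arm or the gripper's body presses on something with over 40 N, if the wrist force passes 120 N, or if a joint passes its speed limit or range.

### The arm

A 6-joint arm with a two-finger parallel gripper is mounted at the origin on the work surface. World frame = base frame: x ahead of the robot, y to its left, z up, the work surface at z = 0. Lengths are in m, angles in rad, forces in N, time in s.
With the tool pointing down it reaches from about 0.275 to 0.875 m from the base axis. Payload 12.5 kg.
Tool frame: the origin (TCP) lies on the centre line of the jaws, within the pads' length; the fingertips stand r.finger_overhang ahead of it and the grasp point (between the pads) lies 3 mm ahead of it (r.finger_overhang is the distance from the TCP to the fingertips, in m); z points along the fingers, y is the line along which they close (so a half turn about z gives the same grasp; the last joint's range is limited). The gripper opens to 85 mm and grips with 20 to 120 N. Pads are 22 mm wide; open, the fingers measure 114 mm over their backs; the gripper's body (76 mm by 85 mm) begins 54 mm behind the grasp point. The pads swing forward as they close: fully open they stand 13 mm farther back than shut.
Start: joints at [1.253, 0.351, 1.652, -0, 1.139, -0.085], TCP at [0.127, 0.535, 0.253] pointing down, gripper open.
Joint ranges: [-2.75, 2.75], [-0.79, 2.1], [0.01, 2.65], [-1.57, 4.71], [0.07, 3.14], [-2.87, 2.87]. Speed limits (rad/s): [2.22, 2.22, 2.79, 3.14, 3.14, 3.14].

### API

Orientations are given as a unit quaternion [x, y, z, w].
In Python, from cell import r, optics gives the robot as it stands. The module is installed in compiled form; this text tells all that it offers. Calls block until the motion is done:
- r.move_to(position, orientation): joint-space move of the TCP to a pose.
- r.move_linear(position, rot=None, vel=0.15): straight line of the TCP; rot=None keeps the orientation; vel is the mean speed in m/s.
- r.set_joints(angles): joint-space move.
- r.set_gripper(opening, squeeze=None): opening from 0.0 (shut) to 1.0 (fully open); squeeze is the grip in N (None keeps the last); returns when the fingers have stopped.
- r.sleep(seconds).
- r.inverse_kinematics(position, orientation): joint angles nearest the present ones, or None.
- optics.get_image(name): name is "scene" or "top" or "wrist"; returns a dict with "pixels" (420x560x3 uint8, red, green, blue), "depth" (420x560 float32, m along the optical axis (not along the pixel's ray), 0 where there is no reading), "fx", "fy", "cx", "cy" (pixels), "D" ([k1, k2, p1, p2, k3] as OpenCV has them; the pictures are not rectified), "camera_from_world" (4x4, takes a point from world to camera coordinates); the wrist camera has in their place "mount" (4x4, takes a point from camera to tool coordinates, whose origin is the TCP and whose axes are the flange's). Camera axes: x right, y down, z forward; pixel columns grow to the right and rows downward; lengths in m; the calibration is good to about 2 mm. A picture is of the moment at which its call begins: read the wrist's pose just before it.
A pose or a line that the arm cannot do raises r.PlanningError and nothing moves.
- r.hand_in(): hands the job in; it is judged then, once.
Readings, each from a call of its own:
- r.current_t(): time.
- r.current_q(): joint angles.
- r.current_qvel(): joint speeds.
- r.current_effort(): joint torques, N m.
- r.current_tool_pos(): TCP position.
- r.current_ee_rot(): TCP orientation.
- r.current_contact_force(): force on the tool from outside, world axes, zero at the start.
- r.current_torque(): the same for the moment, N m.
- r.current_opening(): opening from 0.0 (shut) to 1.0 (fully open).
- r.current_finger_force(): force on a finger pad.
Only numpy, scipy, OpenCV 4.12 (cv2) and the standard library are available. Lean on these libraries where they do the work, as an engineer would, in place of code of your own. Each camera call takes 0.05 s, during which the arm holds its last target. There are 200 camera calls.

## Working session

There is one attempt and no reset: what is moved stays moved. The work goes in short steps, each a Python script; the robot and the scene stay as the last script left them, time stands still between calls to the robot, and variables do not carry over. Pictures are saved under pics/ and viewed, at most 10 in all, crops included, and the job is handed in when it is done.

```bash
mkdir -p pics
cat > h.py <<'E'
import numpy as np, cv2
from cell import r, optics
from scipy.spatial.transform import Rotation as R
def snap(name, fn):
    p=r.current_tool_pos(); q=r.current_ee_rot()
    d=optics.get_image(name)
    if name=="wrist":
        T=np.eye(4); T[:3,:3]=R.from_quat(q).as_matrix(); T[:3,3]=p
        d["camera_from_world"]=np.linalg.inv(T@d["mount"])
    np.savez("pics/"+fn+".npz",**d)
    cv2.imwrite("pics/"+fn+".png",d["pixels"][:,:,::-1]); return d
def load(fn): return dict(np.load("pics/"+fn+".npz"))
def ray(d,u,v):
    K=np.array([[d["fx"],0,d["cx"]],[0,d["fy"],d["cy"]],[0,0,1]],float)
    n=cv2.undistortPoints(np.array([[[u,v]]],float),K,np.array(d["D"],float)).ravel()
    M=np.linalg.inv(d["camera_from_world"]); return M[:3,3],M[:3,:3]@np.array([n[0],n[1],1.])
def at_z(d,u,v,z):
    o,k=ray(d,u,v); return o+k*(z-o[2])/k[2]
def at_d(d,u,v):
    o,k=ray(d,u,v); a=d["depth"][int(v)-1:int(v)+2,int(u)-1:int(u)+2]; a=a[a>0]
    return o+k*np.median(a) if a.size else None
def tri(obs):
    A=np.zeros((3,3));b=np.zeros(3)
    for d,u,v in obs:
        o,k=ray(d,u,v);k=k/np.linalg.norm(k);P=np.eye(3)-np.outer(k,k);A+=P;b+=P@o
    return np.linalg.solve(A,b)
def proj(d,p):
    M=d["camera_from_world"]; K=np.array([[d["fx"],0,d["cx"]],[0,d["fy"],d["cy"]],[0,0,1]],float)
    return cv2.projectPoints(np.array([p],float),cv2.Rodrigues(M[:3,:3])[0],M[:3,3],K,np.array(d["D"],float))[0].ravel()
E
python3 - <<'E'
from h import *
a=snap("scene","s0");b=snap("top","t0")
print(r.current_t(),r.finger_overhang,r.current_ee_rot(),r.current_opening())
for d in(a,b): print(np.linalg.inv(d["camera_from_world"])[:3,3],d["fx"])
E
```

```text
0.1 0.022 [ 1.16138801e-01  9.93232853e-01 -5.16551740e-04 -1.05252408e-04] 0.9988589439900402
[1.40742388 0.11478151 0.78345563] 405.4437202245572
[0.45361556 0.07513645 1.02125151] 439.78513777792585
```

View pics/t0.png

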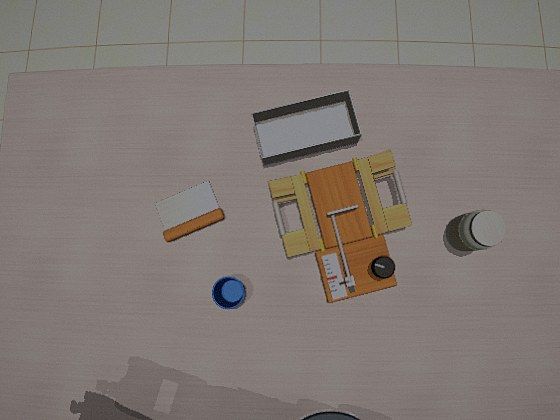

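View pics/s0.png

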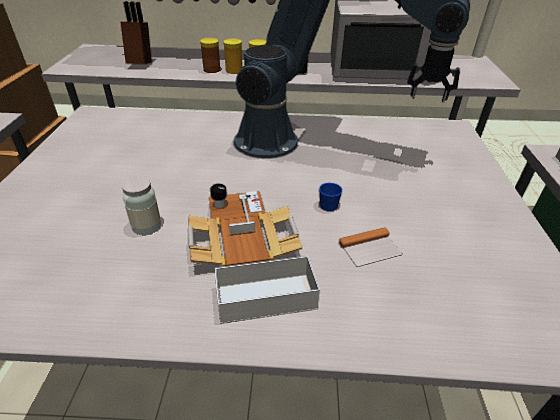

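The top view shows the guide with its +x pointing up and slightly left: deck corners near (327,302) and (396,287), knob at (383,267), bars near (277,217) and (396,190). In the scene view the tin is beyond the far end, the jar is on the right side, and the cup and scraper are on the left.

Run:
```python
from h import *
d=load("t0")
for n,u,v in[("deckc1",327,302),("deckc2",396,287),("box far L",306,172),("box far R",355,162),("knob",383,267),("barL",281,217),("barR",401,190),("jar",485,229),("cup",230,289),("tinnear",265,164),("tinnear2",361,136)]:
    p=at_d(d,u,v);print(n,None if p is None else p.round(3),at_z(d,u,v,.03).round(3))
c=cv2.resize(d["pixels"][145:310,255:425,::-1],None,fx=3.6,fy=3.6,interpolation=cv2.INTER_CUBIC);cv2.imwrite("pics/t0c.png",c)
```

```text
deckc1 [ 0.37  0.01 -0.  ] [0.373 0.011 0.03 ]
deckc2 [ 0.405 -0.15   0.   ] [ 0.406 -0.143  0.03 ]
box far L [ 0.673  0.058 -0.001] [0.667 0.059 0.03 ]
box far R [ 0.69  -0.053  0.035] [ 0.691 -0.054  0.03 ]
knob [ 0.451 -0.102  0.094] [ 0.451 -0.114  0.03 ]
barL [0.56  0.115 0.052] [0.563 0.115 0.03 ]
barR [ 0.62  -0.151  0.063] [ 0.626 -0.159  0.03 ]
jar [ 0.527 -0.301  0.149] [ 0.537 -0.352  0.03 ]
cup [0.398 0.233 0.005] [0.399 0.229 0.03 ]
tinnear [0.69  0.155 0.009] [0.685 0.154 0.03 ]
tinnear2 [ 0.762 -0.073  0.   ] [ 0.753 -0.069  0.03 ]
```

View pics/t0c.png

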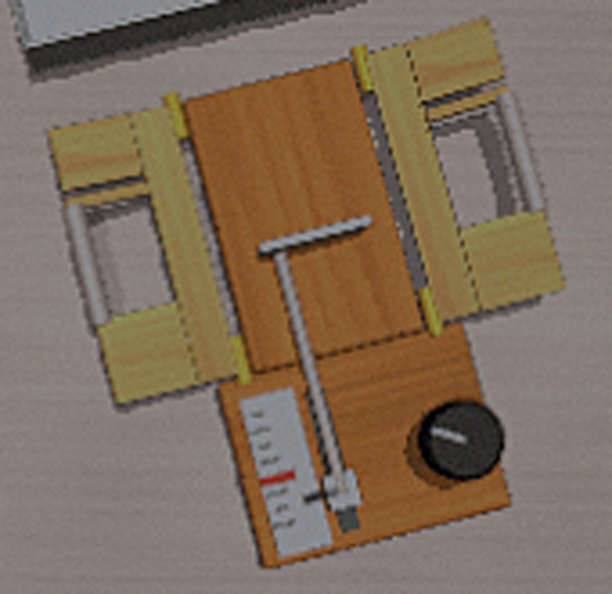

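The crop shows the deck corners at (268,567) and (511,503), the box far corners at (187,100) and (353,60), the pointer tip at (305,497), the red mark at (278,477), and the knob top at (461,440). The bars are at (85,265) and (523,150).

```bash
cat >> h.py <<'E'
from scipy.optimize import least_squares
def g2w(g,p):
    c,s=np.cos(g[2]),np.sin(g[2]); x,y,z=np.array(p,float)
    return np.array([g[0]+c*x-s*y,g[1]+s*x+c*y,z])
def w2g(g,p):
    c,s=np.cos(g[2]),np.sin(g[2]); x,y=p[0]-g[0],p[1]-g[1]
    return np.array([c*x+s*y,-s*x+c*y,p[2]])
def fit(obs,g0):  # obs: (d,u,v,guidepoint)
    f=lambda g:np.concatenate([proj(d,g2w(g,p))-[u,v] for d,u,v,p in obs])
    s=least_squares(f,g0,loss="soft_l1"); return s.x,s.fun
def down(yaw): return (R.from_euler("z",yaw)*R.from_euler("y",np.pi)).as_quat()
E
python3 - <<'E'
from h import *
d=load("t0"); o=lambda x,y:((x+.5)/3.6-.5+255,(y+.5)/3.6-.5+145)
obs=[(d,*o(268,567),(-.14,.08,.03)),(d,*o(511,503),(-.14,-.08,.03)),(d,*o(187,100),(.16,.056,.03)),(d,*o(353,60),(.16,-.056,.03)),(d,*o(461,440),(-.09,-.05,.094))]
g,res=fit(obs,[.53,-.03,.24]);print(g,res.round(2))
for n,p,z in[("ptr",(305,497),.041),("mark",(278,477),.035),("bL",(85,265),.05),("bR",(523,150),.05)]:print(n,w2g(g,at_z(d,*o(*p),z)).round(4))
np.save("g.npy",g)
q=down(g[2])
for i,(x,y) in enumerate([(.07,.0),(-.07,.0)]):
    p=g2w(g,(x,y,.36))
    r.move_to(list(p),list(q)); w=snap("wrist","w%d"%i)
    print(r.current_q(),r.current_t()); 
print(w["mount"].round(3),w["fx"]);
cv2.imwrite("pics/w01.png",np.hstack([cv2.imread("pics/w%d.png"%i) for i in(0,1)])[::1,::1][:, :])
a=[cv2.resize(cv2.imread("pics/w%d.png"%i),(400,300)) for i in(0,1)]
cv2.imwrite("pics/w01.png",np.hstack(a))
E
```

```text
[ 0.52613943 -0.03378682  0.24834953] [-1.14  0.72  0.59  0.87 -0.95 -0.73  0.06 -1.15  1.42  0.01]
ptr [-0.1022  0.0452  0.041 ]
mark [-0.0866  0.0578  0.035 ]
bL [0.0684 0.1421 0.05  ]
bR [ 0.0724 -0.14    0.05  ]
[-1.05189033e-01  3.51046027e-01  1.38799413e+00  1.19260355e-04
  1.40270809e+00 -1.92513949e+00] 2.7333
[-2.11249927e-01  8.76559366e-02  1.71673955e+00  1.03983136e-04
  1.33632988e+00 -2.03064761e+00] 3.4
[[-0.001 -0.955 -0.295  0.077]
 [ 1.    -0.001 -0.    -0.   ]
 [-0.    -0.295  0.955 -0.122]
 [ 0.     0.     0.     1.   ]] 360.450284361129
```

View pics/w01.png

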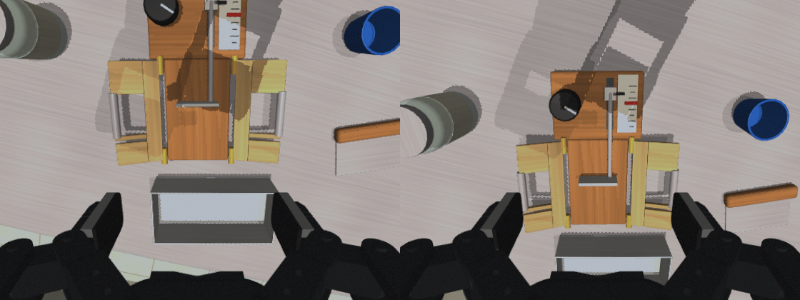

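The two wrist views (w0, w1) show the guide with its -x side up, the right bar on the left, the left bar on the right, and the knob and scale clear. I'll enlarge w1.

Run:
```python
import cv2,numpy as np
a=cv2.imread("pics/w1.png")[90:330,155:405]; cv2.imwrite("pics/w1c.png",cv2.resize(a,None,fx=2.5,fy=2.5,interpolation=cv2.INTER_CUBIC))
b=cv2.imread("pics/w0.png")[75:235,145:410]; cv2.imwrite("pics/w0c.png",cv2.resize(b,None,fx=3,fy=3,interpolation=cv2.INTER_CUBIC))
```

```text
(no output)
```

View pics/w1c.png

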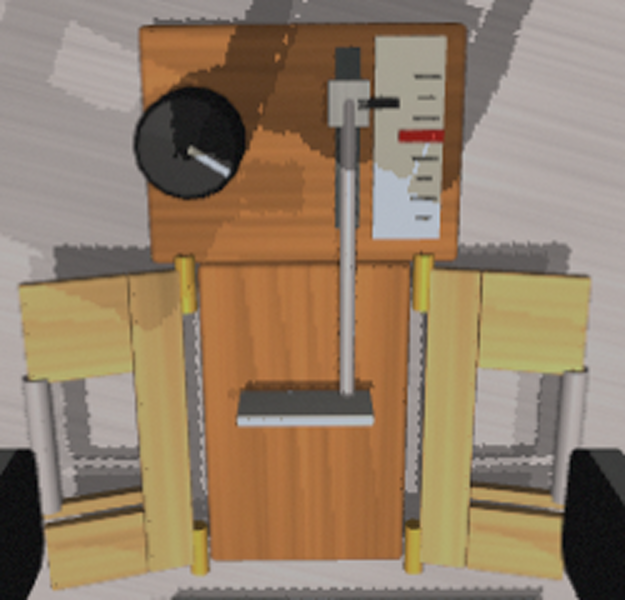

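View pics/w0c.png

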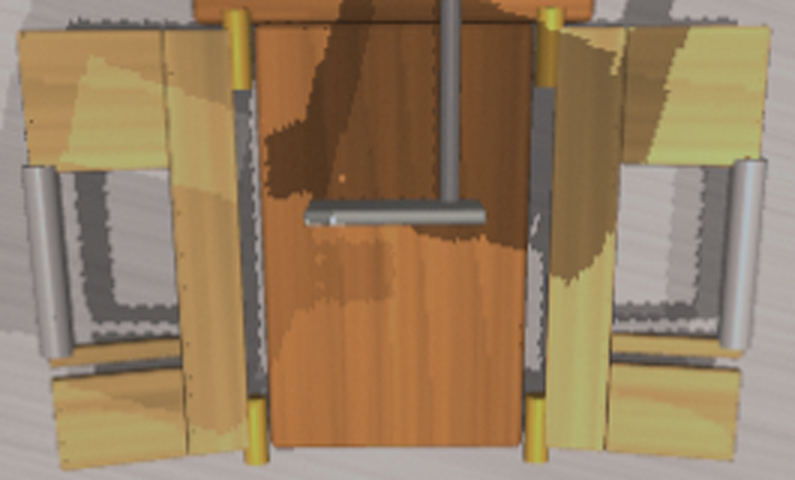

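w1c shows the deck corners at (140,27), (466,24), (156,262), (460,263) and the box far corners at (209,559), (400,558). The bar centres are at (43,443) and (567,436), the pointer tip at (398,103), the mark at (420,136), and the knob top at (188,142). w0c shows the bar centres at (50,261) and (741,255) and the box corners at (275,447), (520,445).

Run:
```python
from h import *
t=load("t0");a=load("w1");b=load("w0")
oT=lambda x,y:((x+.5)/3.6-.5+255,(y+.5)/3.6-.5+145)
oA=lambda x,y:((x+.5)/2.5-.5+155,(y+.5)/2.5-.5+90)
oB=lambda x,y:((x+.5)/3-.5+145,(y+.5)/3-.5+75)
T=[(t,*oT(268,567),(-.14,.08,.03)),(t,*oT(511,503),(-.14,-.08,.03)),(t,*oT(187,100),(.16,.056,.03)),(t,*oT(353,60),(.16,-.056,.03)),(t,*oT(461,440),(-.09,-.05,.094))]
A=[(a,*oA(140,27),(-.14,-.08,.03)),(a,*oA(466,24),(-.14,.08,.03)),(a,*oA(156,262),(-.02,-.08,.03)),(a,*oA(460,263),(-.02,.08,.03)),(a,*oA(209,559),(.16,-.056,.03)),(a,*oA(400,558),(.16,.056,.03)),(a,*oA(188,142),(-.09,-.05,.094))]
B=[(b,*oB(275,447),(.16,-.056,.03)),(b,*oB(520,445),(.16,.056,.03)),(b,*oB(195,22),(-.02,-.08,.03)),(b,*oB(593,22),(-.02,.08,.03))]
g0=np.load("g.npy")
for o in(T,A,B,A+B,T+A+B):
    g,f=fit(o,g0);print(g.round(4),abs(f).max().round(2))
np.save("g.npy",g)
print("tri corners z",tri([(a,*oA(209,559)),(b,*oB(275,447)),(t,*oT(353,60))]),tri([(a,*oA(188,142)),(t,*oT(461,440))]))
for n,pt,pa,pb in[("L",(85,265),(567.5,436),(741,255)),("R",(523,150),(43.5,443),(50,261))]:
    for ob in([(a,*oA(*pa)),(b,*oB(*pb)),(t,*oT(*pt))],[(a,*oA(*pa)),(t,*oT(*pt))],[(b,*oB(*pb)),(t,*oT(*pt))]):
        p=w2g(g,tri(ob));print(n,p.round(4),np.degrees(np.arctan2(p[2]-.03,abs(p[1])-.062)).round(1),np.hypot(p[2]-.03,abs(p[1])-.062).round(4))
    print(" depth",[w2g(g,at_d(dd,*uv)).round(4) for dd,uv in((a,oA(*pa)),(b,oB(*pb)),(t,oT(*pt)))])
print("ptr",w2g(g,tri([(a,*oA(398,103)),(t,*oT(305,497))])),"mark",w2g(g,tri([(a,*oA(420,136)),(t,*oT(278,477))])))
print("ptr z",w2g(g,at_z(a,*oA(398,103),.041)),"mark",w2g(g,at_z(a,*oA(420,136),.035)))
print("plate",[w2g(g,at_d(b,*oB(x,213))).round(3) for x in(310,395,480)], "carriage",w2g(g,at_d(a,*oA(348,95))))
for nm in("jar","cup"):pass
print("knob line",[w2g(g,at_z(a,*oA(*p),.094)) for p in((190,149),(228,174))])
```

```text
[ 0.5261 -0.0338  0.2483] 1.42
[ 0.5242 -0.0331  0.2491] 1.82
[ 0.5238 -0.0328  0.2531] 1.53
[ 0.524  -0.033   0.2505] 1.96
[ 0.5242 -0.0331  0.2503] 2.1
tri corners z [ 0.69174049 -0.04719161  0.03098826] [ 0.45139569 -0.10592906  0.07241557]
L [0.0706 0.1403 0.0494] 13.9 0.0807
L [0.0708 0.1403 0.0489] 13.6 0.0806
L [0.0705 0.1408 0.0481] 13.0 0.0809
 depth [array([0.0675, 0.1374, 0.0565]), array([0.0689, 0.1377, 0.0576]), array([0.0697, 0.1407, 0.0558])]
R [ 0.0728 -0.1395  0.0519] 15.8 0.0806
R [ 0.0738 -0.1403  0.0505] 14.7 0.0809
R [ 0.0778 -0.15    0.0176] -8.1 0.0889
 depth [array([ 0.0668, -0.135 ,  0.0644]), array([ 0.0694, -0.1347,  0.0648]), array([ 0.0724, -0.1381,  0.0617])]
ptr [-0.10150963  0.04470888  0.03815128] mark [-0.08532783  0.05702906  0.03303857]
ptr z [-0.10266619  0.04516056  0.041     ] mark [-0.0859677   0.05711595  0.035     ]
plate [array([ 0.051, -0.032,  0.069]), array([0.051, 0.   , 0.069]), array([0.051, 0.033, 0.069])] carriage [-0.10686011  0.02075161  0.04507867]
knob line [array([-0.08842836, -0.04954361,  0.094     ]), array([-0.07749008, -0.03342316,  0.094     ])]
```

```bash
cat >> h.py <<'E'
def swing(g,side,th0):
    q=list(down(g[2])); yv=np.array([-np.sin(g[2]),np.cos(g[2]),0])*side
    def pos(th,dz=0,rad=.08): return list(g2w(g,(.07,side*(.062+rad*np.cos(th)),.03+rad*np.sin(th)+.003+dz)))
    r.set_gripper(.42,20)
    r.move_to(pos(th0,.12),q); r.move_linear(pos(th0,.0),vel=.1)
    print("fz",np.round(r.current_contact_force(),1))
    r.set_gripper(0,20); print("opening",r.current_opening(),np.round(r.current_contact_force(),1),r.current_finger_force())
    for th in np.linspace(th0,np.pi/2,9)[1:]:
        r.move_linear(pos(th),vel=.07); f=np.array(r.current_contact_force()); print(round(th,2),f.round(1),"in",round(-f@yv,1))
    p=np.array(r.current_tool_pos()); b=f@yv
    for i in range(6):
        if f@yv>9: break
        p=p-.001*yv; r.move_linear(list(p),vel=.03); f=np.array(r.current_contact_force()); print("push",i,f.round(1),"out",round(f@yv,1))
    print("bar at",w2g(g,r.current_tool_pos()),r.current_t())
E
python3 - <<'E'
from h import *
g=np.load("g.npy"); swing(g,1,.245)
E
```

```text
fz [-0.  -0.8  0.1]
opening 0.15497499040847096 [-0.9  4.   3. ] 20.86470276117325
0.41 [-1.3  8.1  4.2] in -8.2
0.58 [-3.7 11.3  7.7] in -11.9
0.74 [-7.9 16.8 15. ] in -18.2
0.91 [-11.1  19.5  24.4] in -21.7
1.07 [-8.6 10.4 23.7] in -12.2
1.24 [-3.9  4.6 16. ] in -5.4
1.41 [-1.5  1.  10.6] in -1.3
1.57 [-1.3  3.7  8.2] in -3.9
push 0 [-1.2  9.5  2.6] out 9.5
bar at [0.07067906 0.06197847 0.11399013] 9.6417
```

```bash
sed -i 's/if f@yv>9: break/if f@yv>18: break/' h.py
python3 - <<'E'
from h import *
g=np.load("g.npy"); yv=np.array([-np.sin(g[2]),np.cos(g[2]),0]); p=np.array(r.current_tool_pos())
for i in range(4):
    p=p-.001*yv; r.move_linear(list(p),vel=.03); f=np.array(r.current_contact_force()); print(i,f.round(1),f@yv,w2g(g,r.current_tool_pos()))
    if f@yv>18: break
r.set_gripper(.42); print(np.round(r.current_contact_force(),1))
p[2]+=.1; r.move_linear(list(p),vel=.15)
p=g2w(g,(-.02,.0,.33)); r.move_to(list(p),list(down(g[2]))); snap("wrist","w2"); snap("scene","s1"); print(r.current_t())
b=load("w2"); c=cv2.imread("pics/w2.png")[:, :]; s=cv2.imread("pics/s1.png")[170:300,150:350]
cv2.imwrite("pics/v2.png",np.hstack([cv2.resize(c,(480,360)),cv2.resize(s,(320,208),interpolation=cv2.INTER_CUBIC)[[*range(208)]+[207]*152]]))
E
```

```text
0 [-0.4  8.7  1.9] 8.514788986457965 [0.07068535 0.06199355 0.1140117 ]
1 [-1.9 16.4  2.3] 16.35718439836368 [0.07068005 0.06182817 0.11400849]
2 [-2.3 22.9  4.2] 22.718731540936698 [0.07065644 0.06171939 0.11399834]
[ 0.9 -0.6 -0.5]
12.3333
```

View pics/v2.png

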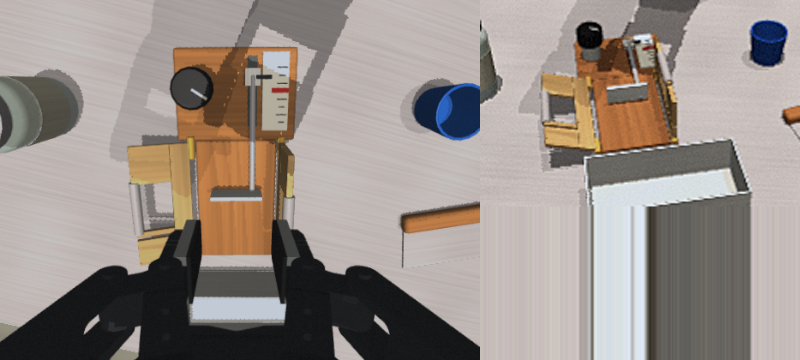

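The left wall stands at its stop, since the force rises without motion; it is seen edge-on at about (287,180). The right wall is still down at about (150,200).

Run:
```python
from h import *
g=np.load("g.npy"); swing(g,-1,.31)
```

```text
fz [-0.1 -0.   0.4]
opening 0.1539391165288644 [0.8 4.  0.4] 21.903233528137207
0.47 [0.8 1.7 0.4] in 1.4
0.63 [ 0.4 -2.7  1.4] in -2.7
0.78 [-0.3 -6.5  5.4] in -6.2
0.94 [ -3.5 -10.9  12.5] in -9.7
1.1 [-3.3 -8.2 15. ] in -7.1
1.26 [-3.2 -5.2 13.8] in -4.3
1.41 [-2.2 -1.8 10. ] in -1.2
1.57 [-0.5  2.   7.5] in 2.1
push 0 [-0.  -5.   4.7] out 4.9
push 1 [  1.9 -10.5   2.3] out 10.7
push 2 [  2.1 -17.1   0.9] out 17.1
push 3 [  3.5 -23.    0.5] out 23.2
bar at [ 0.07032418 -0.0613422   0.11360988] 18.7833
```

```bash
cat >> h.py <<'E'
def rect(d,g,z,fn=None,x=(-.145,-.015),y=(-.085,.085),s=4000):
    X=np.arange(x[0],x[1],1/s);Y=np.arange(y[1],y[0],-1/s)
    gx,gy=np.meshgrid(X,Y); P=np.array([g2w(g,(0,0,0))]) 
    c,sn=np.cos(g[2]),np.sin(g[2]); W=np.stack([g[0]+c*gx-sn*gy,g[1]+sn*gx+c*gy,np.full_like(gx,z)],-1).reshape(-1,3)
    M=d["camera_from_world"];K=np.array([[d["fx"],0,d["cx"]],[0,d["fy"],d["cy"]],[0,0,1]],float)
    m=cv2.projectPoints(W,cv2.Rodrigues(M[:3,:3])[0],M[:3,3],K,np.array(d["D"],float))[0].reshape(*gx.shape,2).astype(np.float32)
    im=cv2.remap(d["pixels"],m[...,0],m[...,1],cv2.INTER_CUBIC)
    if fn: cv2.imwrite("pics/"+fn+".png",im[:,:,::-1])
    return im
def measure(d,g,s=4000):
    im=rect(d,g,.035).astype(int); y0=.085; x0=-.145
    red=(im[...,0]>1.8*im[...,1])&(im[...,0]>1.8*im[...,2])&(im[...,0]>60); red[int((y0-.072)*s):]=0; red[:int((y0-.075)*s)]=0
    # red strip: rows y .048...066
    rr=red[int((y0-.066)*s):int((y0-.050)*s)]; cx=np.nonzero(rr)[1]; mx=x0+(np.median(cx)+.5)/s
    im=rect(d,g,.041).astype(int).sum(2); row=im[int((y0-.0445)*s):int((y0-.0395)*s)].mean(0)
    w=np.clip(np.median(row)*.6-row,0,None); i=np.argmax(cv2.GaussianBlur(w.reshape(1,-1),(0,0),6)); sl=slice(max(i-16,0),i+17)
    px=x0+((w[sl]*np.arange(len(w))[sl]).sum()/w[sl].sum()+.5)/s
    return mx,px,np.ptp(cx)/s*1e3
E
python3 - <<'E'
from h import *
g=np.load("g.npy")
r.set_gripper(.42); p=np.array(r.current_tool_pos()); p[2]+=.1; r.move_linear(list(p),vel=.2)
r.move_to(list(g2w(g,(-.05,0,.26))),list(down(g[2]))); print(r.current_contact_force(),r.current_t(),r.current_q())
d=snap("wrist","w3"); print(measure(d,g)); print(measure(load("w1"),g))
a=rect(d,g,.035); cv2.imwrite("pics/r3.png",np.hstack([cv2.resize(a,(390,510)),cv2.resize(d["pixels"],(400,300))[[*range(300)]+[299]*210]])[:,:,::-1])
E
```

```text
[-0.10094267  0.71726162  0.55833885] 20.4 [-1.92638852e-01  2.12417059e-01  1.82352650e+00  2.36814322e-05
  1.10630184e+00 -2.01370148e+00]
  return _methods._mean(a, axis=axis, dtype=dtype,
  ret = ret.dtype.type(ret / rcount)
Traceback (most recent call last):
  File "h.py", line 72, in measure
    return mx,px,np.ptp(cx)/s*1e3
                 ~~~~~~^^^^
ValueError: zero-size array to reduction operation maximum which has no identity
```

```bash
sed -i 's/; red\[int((y0-.072)\*s):\]=0; red\[:int((y0-.075)\*s)\]=0//' h.py
python3 - <<'E'
from h import *
g=np.load("g.npy"); d=load("w3")
a=rect(d,g,.035); cv2.imwrite("pics/r3.png",np.hstack([cv2.resize(a,(390,510)),cv2.resize(d["pixels"],(400,300))[[*range(300)]+[299]*210]])[:,:,::-1])
print(measure(d,g)); print(measure(load("w1"),g))
E
```

```text
(np.float64(-0.08587499999999999), np.float64(-0.1025795418731914), np.float64(5.75))
(np.float64(-0.086125), np.float64(-0.10269580123266563), np.float64(5.5))
```

View pics/r3.png

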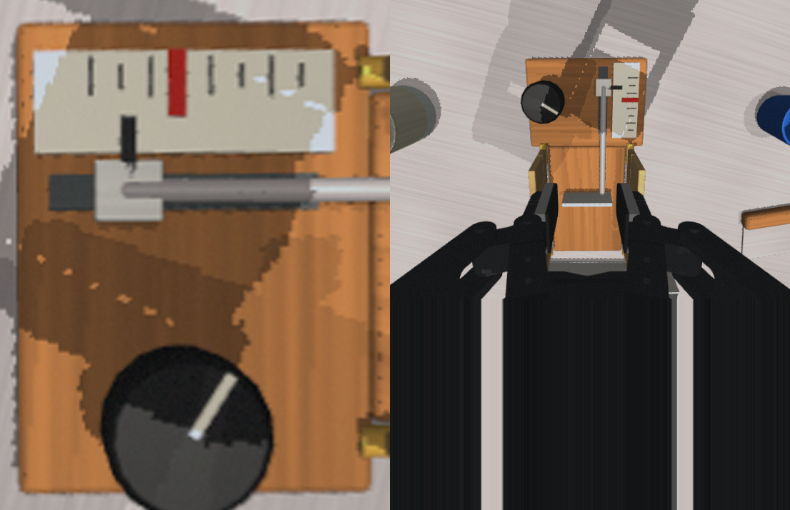

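The rectified view shows the red mark at (177,83) and the pointer at (128,135), with the knob at the bottom. The offset is 16.6 mm, so about 1.39 rad.

```bash
cat >> h.py <<'E'
def turn(g,dth):
    q0=down(g[2]-dth); P=lambda z:list(g2w(g,(-.09,-.05,z)))
    r.set_gripper(.8,30); r.move_to(P(.17),list(q0)); r.move_linear(P(.083),vel=.12)
    print("down",np.round(r.current_contact_force(),1))
    r.set_gripper(0,30); print("grip",r.current_opening(),np.round(r.current_contact_force(),1))
    q=np.array(r.current_q()); n=max(1,int(np.ceil(abs(dth)/.5)))
    for i in range(n):
        q[5]-=dth/n; r.set_joints(list(q)); print(np.round(r.current_contact_force(),1),np.round(r.current_torque(),2))
    r.sleep(.2); print("err",np.array(r.current_q())[5]-q[5])
    r.set_gripper(.8); r.move_linear(P(.17),vel=.15)
    r.move_to(list(g2w(g,(-.05,0,.26))),list(down(g[2])))
E
python3 - <<'E'
from h import *
g=np.load("g.npy"); turn(g,1.387)
d=snap("wrist","w4"); m=measure(d,g); print(m,(m[0]-m[1])*1e3,r.current_t())
a=rect(d,g,.038); cv2.imwrite("pics/r4.png",np.hstack([cv2.resize(a,(390,510)),cv2.resize(d["pixels"],(400,300))[[*range(300)]+[299]*210]])[:,:,::-1])
E
```

```text
down [-0.5 -0.3 -1.1]
grip 0.5559758177006392 [6.1 6.2 6.5]
[ 0.1 -0.3 -4.6] [-0.03  0.03  0.04]
[-2.  -2.8 -0.6] [-0.3   0.35  0.03]
[-2.5 -4.3 -0.9] [-0.5   0.5   0.06]
err 0.003784871990837324
(np.float64(-0.086125), np.float64(-0.08614112457909581), np.float64(5.5)) 0.016124579095819214 26.5917
```

View pics/r4.png

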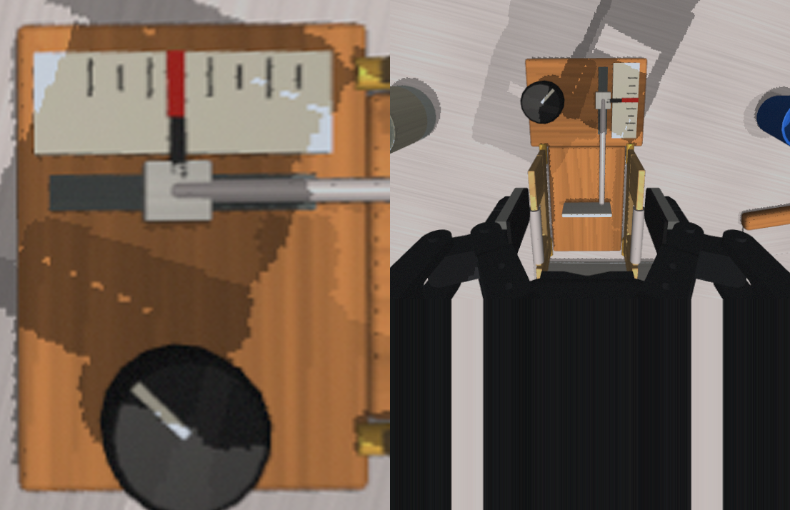

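The pointer (178,140) lines up with the red mark (176,83), and the measured offset is about 0.0 to 0.3 mm. Both walls stand upright, and the gripper is open and clear.

```bash
python3 -c "
from h import *
print(r.current_contact_force()); print(r.hand_in())"
```

```text
[-0.06932089  1.11619224 -0.63991057]
the job is handed in; nothing more can be done
None
```

Both walls were raised to their upright stops, then the knob was turned until the pointer lined up with the red mark (within about 0.3 mm); everything was released and the job handed in at about 27 s, with no verdict returned.

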